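# Set the flexure preload with the tension key

## Robot

A 6-joint arm with a two-finger parallel gripper is mounted at the origin on the work surface. World frame = base frame: x ahead of the robot, y to its left, z up, the work surface at z = 0. Lengths are in m, angles in degrees, forces in N, time in s.
With the tool pointing down it reaches from about 0.375 to 0.75 m from the base axis. Payload 9 kg.
Tool frame: the origin (TCP) lies where the fingers leave the gripper's body, on its centre line; the fingertips stand 73 mm ahead of it and the grasp point (between the pads) lies 54 mm ahead of it (robot.tip_reach is the distance from the TCP to the fingertips, in m); z points along the fingers, y is the line along which they close (so a half turn about z gives the same grasp; the last joint's range is limited). The gripper opens to 85 mm and grips with 20 to 120 N. Pads are 22 mm wide; open, the fingers measure 114 mm over their backs; the gripper's body (76 mm by 85 mm) begins 54 mm behind the grasp point. The pads swing forward as they close: fully open they stand 13 mm farther back than shut.
Start: joints at [59.433, 5.964, 5.575, 89.605, 0, 77.527], TCP at [0.186, 0.57, 0.304] pointing down, gripper open.
Joint ranges: [-171.21, 171.21], [-48.23, 106.86], [-62.78, 66.21], [-105.2, 120.99], [-86.42, 89.51], [-180, 180]. Speed limits (degrees/s): [127.2, 127.2, 147.25, 180, 180, 180].

## Interface

Orientations are given as [roll, pitch, yaw] about the fixed x, y, z axes, in that order (R = Rz(yaw) Ry(pitch) Rx(roll)).
In Python, from plant import robot gives the robot as it stands. Calls block until the motion is done:
- robot.move_pose(position, orientation): joint-space move of the TCP to a pose.
- robot.line_to(position, vel=0.15, rotation=None, guard=None): straight line of the TCP; rotation=None keeps the orientation; vel is the mean speed in m/s. With guard (N) it stops when the force on the tool has changed by that much, and returns True; else False.
- robot.goto_joints(angles): joint-space move.
- robot.set_gripper(opening): finger opening in m; the grip force is fixed at half the most; returns when the fingers have stopped.
- robot.pause(seconds).
- robot.ik(position, orientation): joint angles nearest the present ones, or None.
- robot.observe(): the state.
- robot.grab_frame(name): name is "scene" or "side" or "wrist"; returns the picture (480x640x3 uint8, blue, green, red); there is no depth.
- robot.get_calibration(name): a dict with "vertical_fov" (degrees; the focal length in pixels is half the picture's height over the tangent of half this angle, whatever the lens; pixels are square), "cx", "cy" (the principal point, pixels), "rvec" (rotation vector, rad) and "tvec" (3), from world to camera coordinates, as OpenCV has them. Camera axes: x right, y down, z forward; pixel columns grow to the right and rows downward; lengths in m; the calibration is good to about 2 mm. The wrist camera is an equidistant fisheye: a pixel r from the principal point sees the ray r / f radians off the axis. A picture is of the moment at which its call begins: read the wrist's pose just before it. get_calibration takes no time and is no camera call; for the wrist camera it gives the pose at the moment of the call.
A pose or a line that the arm cannot do raises robot.IKError and nothing moves.
- robot.job_done(): hands the job in; it is judged then, once.
The state is a dict: "time": time; "q": joint angles; "qvel": joint speeds; "joint_torque": joint torques, N m; "tool_pos": TCP position; "tcp_rot": TCP orientation; "ft_force": force on the tool from outside, world axes, zero at the start; "torque": the same for the moment, N m; "gripper_width": finger opening in m; "gripper_force": force on a finger pad.
Only numpy, scipy, OpenCV 4.12 (cv2) and the standard library are available. Lean on these libraries where they do the work, as an engineer would, in place of code of your own. Each camera call takes 0.05 s, during which the arm holds its last target. There are 200 camera calls.

## Task

Take the blue tension key out of the open drawer, line its slotted socket up with the flat-sided brass spindle on the aluminium stage and push it fully home. Then turn the spindle clockwise with the key until the tip of the orange needle stands in the green band, without running it into the red zone, and let go, leaving the key on the spindle. Work the spindle and sprung arm only through the key, and leave the other things where they lie.

Things in the scene. Friction and masses are not known exactly. Their poses are not given: they have to be found in the camera images.
- key_center (a point): Blue tension key, loose, upright: foot block 34 x 26 x 18 mm (x, y, z), above it a grip bar 40 mm long (x), 10 mm thick (y), from 18 to 52 mm above the underside. This point: its centre, 26 mm above the underside. Underside has a rectangular socket 19 (x) by 11 mm (y), 16.5 mm deep, chamfered mouth. Same after half a turn. About 90 g.
- spindle: Flat-sided brass spindle on the stage's black gearbox block (50 x 50 mm); origin on its vertical axis at the block's top face. Blade 16 (x) by 8 mm (y), 12 mm high, with a 13 x 5 mm nose up to 15 mm. Clockwise from above tightens; 3.2 rad of travel between stops, about 0.15 N m, stays where left. Start yaw varies.
- spindle_seat (a point): On the spindle's axis, 26 mm above the block: where the key's centre lies when fully home (its underside on the block). The key goes on only with its x axis parallel to the spindle's x axis, either way round, within about 0.15 rad; once on, it has about 0.2 rad of play.
- pointer: Sprung steel arm, 10 mm high, pivoted at this origin (post with copper coils); lies along local y and swings clockwise, tip towards local +x, as the spindle is tightened: 0.115 rad per rad of spindle, about 16 mm at the tip. It lies lower than the gearbox block's top.
- pointer_tip (a point): Tip of the orange needle (3 mm wide), 140 mm along the sprung arm from its pivot.
- set_mark (a point): Centre of the green band on the stage (8 mm wide along local x, 30 mm long along y), at the needle's height. Local x points the way the tip moves as tension grows; the tip's offset along it is the error. The red zone starts 11 mm beyond (+x). The band stands 13 to 37 mm ahead of the needle at the start.
- stage: Grey aluminium stage plate 170 x 240 x 12 mm (x, y, z), fixed on the charcoal top; origin at the centre of its underside. The gearbox block's top lies 30 mm above it; nothing but the spindle is higher than 36 mm.
- bench: Fixed steel riser with charcoal top (50 mm above the table; 350 x 760 mm, from 65 to 415 mm along local x); origin on the table under the centre of its open drawer. Drawer 140 (x) by 520 mm (y), walls 30 mm high, 4 mm thick, floor 5 mm above the table; in it, about 120 mm apart along y in any order: key, mirror, lens holder, collar.
- mirror: Gold mirror in a black mount, loose in the drawer, about 22 x 46 mm, 50 mm high; origin at the centre of its underside. To be left alone.
- holder: White nylon lens holder, loose in the drawer, 38 mm across, 22 mm high; origin at the centre of its underside. To be left alone.
- collar_a: Brass post collar, loose in the drawer, 32 mm across, 14 mm high; origin at the centre of its underside. To be left alone.
- collar_b: Brass post collar, loose on the charcoal top right of the stage, 32 mm across, 14 mm high. To be left alone.
- driver: Screwdriver lying on the charcoal top left of the stage, 160 mm long. To be left alone.
- jar: Small amber jar on the charcoal top, right of the stage, 40 mm across, 50 mm high. To be left alone.

How it is judged (in metres and radians):
On the way, in this order (a step that is already met when the one before it is completed fails the run):
1. the key is fully home on the spindle (horizontal distance between key_center and spindle_seat below 0.004 m and z of key_center in the frame of spindle_seat below 0.003 m and angle between key_center's own z axis and vertical below 0.1 rad and angle between the x axis of key_center and the x axis of spindle, either way round below 0.3 rad), for 0.1 s.
2. the needle tip stands in the green band (x of pointer_tip in the frame of set_mark between -0.004 and 0.004 m), for 0.2 s.
At the end, for the whole second after the job is handed in: The key stands upright and fully home on the spindle (within 4 mm sideways, 3 mm in height, 0.3 rad of the flats) and the needle's tip lies within 4 mm of the middle of the green band (all of step 1 and all of step 2); the robot touches nothing.
It fails at once if the needle ran into the red zone (11 mm past the band's middle) (x of pointer_tip in the frame of set_mark above 0.011 m).
It fails at once if the fingers worked the spindle or the sprung arm directly (contact force between the fingers and spindle above 2 N or contact force between the fingers and pointer above 2 N).
It fails at once if another thing was shifted by more than 25 mm (distance of any of mirror, holder, collar_a, collar_b, driver, jar from where it was at the start of the episode above 0.025 m).
It also fails if it takes over 54 s, if anything falls off the work surface, if the arm or the gripper's body presses on something with over 40 N, if the wrist force passes 120 N, or if a joint passes its speed limit or range.

## Working session

There is one attempt and no reset: what is moved stays moved. The work goes in short steps, each a Python script; the robot and the scene stay as the last script left them, time stands still between calls to the robot, and variables do not carry over. Pictures are saved under pics/ and viewed, at most 10 in all, crops included, and the job is handed in when it is done.

```bash
ls; mkdir -p pics
python3 - <<'E'
from plant import robot
import cv2
for n in ("scene","side","wrist"):
    c=robot.get_calibration(n); print(n,c)
    cv2.imwrite(f"pics/{n}0.png",robot.grab_frame(n))
o=robot.observe(); print(o["time"],o["tool_pos"],o["tcp_rot"],o["gripper_width"])
E
```

```text
pics
scene {'vertical_fov': 42.61412030923356, 'cx': 318.73386274441106, 'cy': 236.81564940918528, 'rvec': array([ 2.15191446,  0.76617908, -0.34482359]), 'tvec': array([-0.47214109, -0.16251596,  1.66385211])}
side {'vertical_fov': 50.051892077841785, 'cx': 317.8570853720357, 'cy': 238.7643837368709, 'rvec': array([ 2.11058642, -0.27012075,  0.16120877]), 'tvec': array([-0.57650517,  0.14953757,  0.96174212])}
wrist {'vertical_fov': 65.70646984690485, 'cx': 317.0386756462809, 'cy': 240.92311077622202, 'rvec': array([-2.33239468, -1.69280554, -0.25799282]), 'tvec': array([-0.59973348, -0.03834739,  0.37954142])}
0.15 [0.18626324 0.57016787 0.30332393] [-1.79944527e+02 -1.12790312e-02  1.61904212e+02] 0.08522580291581955
```

View pics/scene0.png

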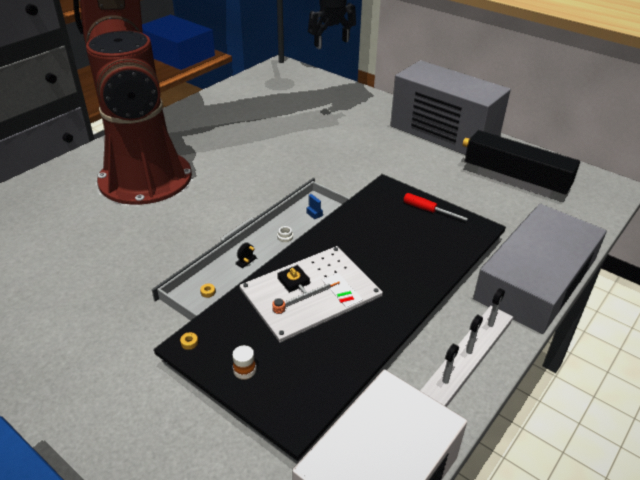

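View pics/side0.png

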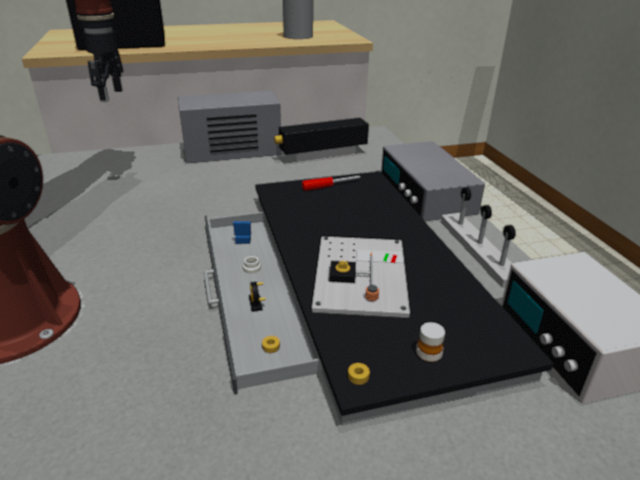

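The scene view shows the key at (314,206), the spindle at (293,272) and the green band at (343,294). In the side view they are at (243,232), (343,267) and (389,258).

```bash
cat > h.py <<'E'
import cv2, numpy as np
from plant import robot
def ray(c,px):
    f=240/np.tan(np.radians(c["vertical_fov"])/2)
    d=(np.atleast_2d(px).astype(float)-[c["cx"],c["cy"]])/f
    if c.get("fish"):
        r=np.linalg.norm(d,axis=1,keepdims=True)+1e-9
        v=np.hstack([d/r*np.sin(r),np.cos(r)])
    else: v=np.hstack([d,np.ones((len(d),1))])
    R=cv2.Rodrigues(c["rvec"])[0]
    return -R.T@c["tvec"], v@R
def cal(n):
    c=dict(robot.get_calibration(n)); c["fish"]=n=="wrist"; return c
def plane(c,px,z):
    o,v=ray(c,px); return o+v*((z-o[2])/v[:,2:])
def tri(c1,p1,c2,p2):
    (o1,v1),(o2,v2)=ray(c1,p1),ray(c2,p2); v1,v2=v1[0],v2[0]
    s=np.linalg.lstsq(np.c_[v1,-v2],o2-o1,rcond=None)[0]
    a,b=o1+s[0]*v1,o2+s[1]*v2; return (a+b)/2,np.linalg.norm(a-b)
def snap(name):
    c=cal("wrist"); im=robot.grab_frame("wrist"); cv2.imwrite(f"pics/{name}.png",im); return c,im
E
python3 - <<'E'
from h import *
s,d=cal("scene"),cal("side")
for n,a,b in [("key",(314,206),(243,232)),("spin",(293,272),(343,267)),("green",(343,294),(389,258)),("pivot",(279,305),(372,293))]:
    print(n,tri(s,a,d,b))
# plate corners at z=.062, top corners z=.05 (side)
print(plane(d,[(321,237),(408,242),(408,313),(314,305)],.062))
print(plane(d,[(256,184),(343,418),(548,368)],.05))
o=robot.observe();R=cv2.Rodrigues(cal("wrist")["rvec"])[0];C=-R.T@cal("wrist")["tvec"]
print("cam off",C-o["tool_pos"],"axis",R[2],"x",R[0])
E
```

```text
key (array([0.46075921, 0.16146387, 0.02831884]), np.float64(0.0006350525267871059))
spin (array([ 0.61747812, -0.09974945,  0.08212234]), np.float64(0.004810232817119939))
green (array([ 0.72405642, -0.07017599,  0.06503834]), np.float64(0.003185828281616432))
pivot (array([ 0.64882622, -0.17790617,  0.07095994]), np.float64(0.0015379289475521052))
[[ 0.61421135  0.04288134  0.062     ]
 [ 0.7872057  -0.02149517  0.062     ]
 [ 0.6944208  -0.23670804  0.062     ]
 [ 0.54241016 -0.1754983   0.062     ]]
[[ 0.52362077  0.3602162   0.05      ]
 [ 0.52342567 -0.41057982  0.05      ]
 [ 0.85943406 -0.39985859  0.05      ]]
cam off [-0.0736447   0.02480285  0.06901124] axis [ 0.28531047 -0.0950695  -0.95370841] x [ 0.3102772   0.95064414 -0.00194182]
```

Run:
```python
from h import *
for y in range(-180,181,30):
    print(y,*[None if q is None else np.round(q[[0,4,5]],0) for q in (robot.ik(p,[180,0,y]) for p in ([.607,-.11,.24],[.46,.16,.12],[.617,-.1,.17]))])
robot.move_pose([.607,-.11,.24],[180,0,0] if robot.ik([.607,-.11,.24],[180,0,0]) is not None else [180,0,30])
c,im=snap("stage"); print(c, robot.observe()["time"],robot.observe()["tool_pos"])
np.save("stagecal.npy",c,allow_pickle=True)
```

```text
-180 [-22.   0. -22.] [4. 0. 4.] [-21.   0. -21.]
-150 [-22.   0. -52.] [  4.   0. -26.] [-21.   0. -51.]
-120 [-22.   0. -82.] [  4.   0. -56.] [-21.   0. -81.]
-90 [ -22.    0. -112.] [  4.   0. -86.] [ -21.    0. -111.]
-60 [ -22.    0. -142.] [   4.    0. -116.] [ -21.    0. -141.]
-30 [ -22.    0. -172.] [   4.    0. -146.] [ -21.    0. -171.]
0 [-22.   0. 158.] [   4.    0. -176.] [-21.   0. 159.]
30 [-22.   0. 128.] [  4.   0. 154.] [-21.   0. 129.]
60 [-22.   0.  98.] [  4.   0. 124.] [-21.   0.  99.]
90 [-22.   0.  68.] [ 4.  0. 94.] [-21.   0.  69.]
120 [-22.   0.  38.] [ 4.  0. 64.] [-21.   0.  39.]
150 [-22.   0.   8.] [ 4.  0. 34.] [-21.   0.   9.]
180 [-22.   0. -22.] [4. 0. 4.] [-21.   0. -21.]
{'vertical_fov': 65.70646984690485, 'cx': 317.0386756462809, 'cy': 240.92311077622202, 'rvec': array([-2.056693  ,  2.05316323,  0.31857077]), 'tvec': array([-0.1097227 ,  0.55801935,  0.50209338]), 'fish': True} 3.025 [ 0.60714626 -0.109234    0.24010284]
```

View pics/stage.png

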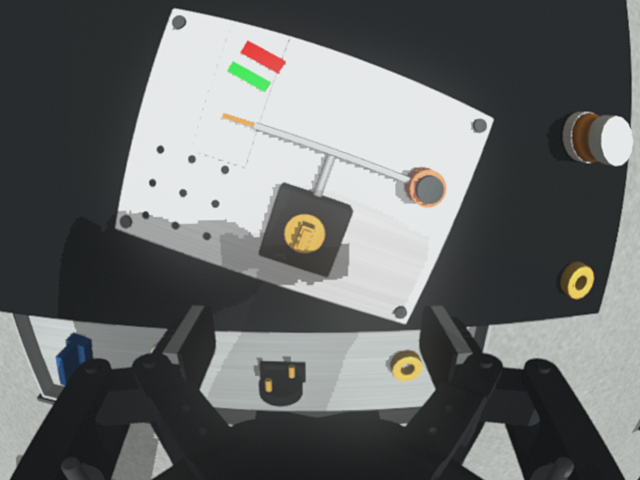

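The stage is in view: spindle at (304,232), needle tip at (223,116), green band around (249,76) and pivot at (428,187). The spindle blade has low contrast, so I'll enlarge that part.

Run:
```python
from h import *
im=cv2.imread("pics/stage.png"); a=im[200:265,270:340]
g=cv2.resize(a,None,fx=6,fy=6,interpolation=cv2.INTER_CUBIC)
b=im[30:140,200:300]; b=cv2.resize(b,None,fx=3.5,fy=3.5,interpolation=cv2.INTER_NEAREST)
H=max(g.shape[0],b.shape[0]); o=np.zeros((H,g.shape[1]+b.shape[1],3),np.uint8)
g=cv2.convertScaleAbs(g,alpha=1.2)
o[:g.shape[0],:g.shape[1]]=g;o[:b.shape[0],g.shape[1]:]=b; cv2.imwrite("pics/sp.png",o); print(o.shape)
```

```text
(390, 770, 3)
```

View pics/sp.png

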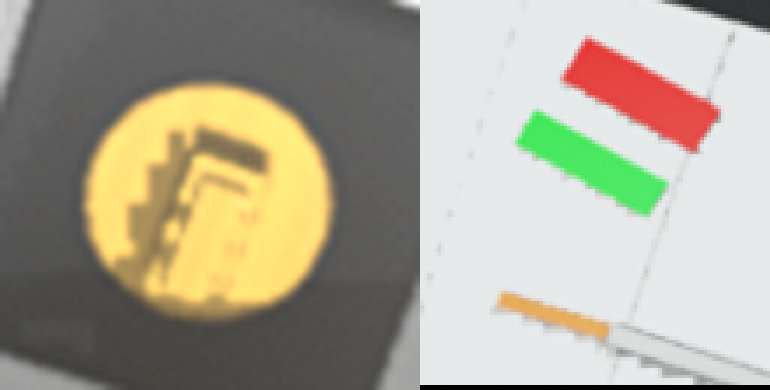

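Blade long axis is roughly 16° right of image-up, i.e. yaw about -16°. Next is a closer spindle view, then the key view.

Run:
```python
from h import *
R=[180,0,0]
robot.line_to([.535,-.10,.175],vel=.2); c1,a=snap("close")
robot.line_to([.535,-.10,.22],vel=.2)
robot.move_pose([.40,.16,.19],R); c2,b=snap("key")
np.save("c.npy",[c1,c2],allow_pickle=True); print(robot.observe()["time"])
o=plane(c1,[(317,240)],.092);print(o)
cv2.imwrite("pics/two.png",np.hstack([cv2.resize(a[110:370,190:450],(400,400),interpolation=cv2.INTER_CUBIC),cv2.resize(b[90:390,170:470],(400,400))]))
```

```text
8.8917
[[ 0.56468779 -0.09950368  0.092     ]]
```

View pics/two.png

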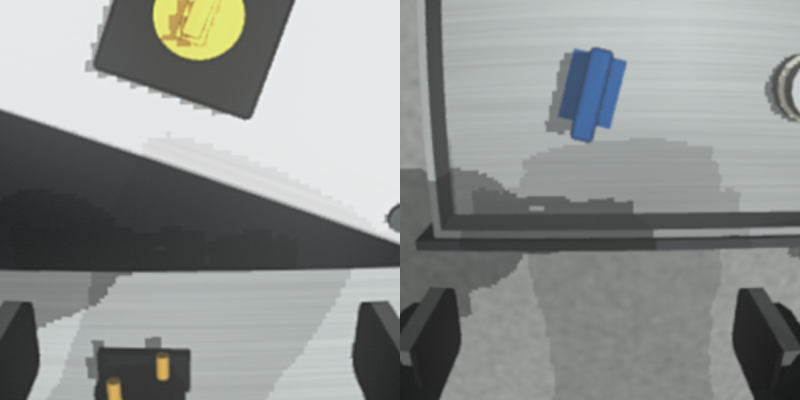

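The right half shows the key with its bar top along (598,50)–(583,138), leaning right. The left half shows the spindle disc at full-frame (319,120). Now to extract numbers.

Run:
```python
from h import *
c1,c2=np.load("c.npy",allow_pickle=True); c0=np.load("stagecal.npy",allow_pickle=True).item()
S,C,K=[cv2.imread(f"pics/{n}.png") for n in("stage","close","key")]
def big(m,n=1):
    k,l,st,ce=cv2.connectedComponentsWithStats(m.astype(np.uint8)); i=1+np.argmax(st[1:,4]); return l==i
def rectax(P): # min-area rect of metric xy pts
    (cx,cy),(w,h),a=cv2.minAreaRect(P[:,:2].astype(np.float32)*1000); 
    a=a if w>h else a+90; return np.round([cx,cy,max(w,h),min(w,h),(a+90)%180-90],1)
def cont(m): return max(cv2.findContours(m.astype(np.uint8),0,1)[0],key=len)[:,0]
hsv=cv2.cvtColor(K,cv2.COLOR_BGR2HSV); m=(abs(hsv[...,0].astype(int)-108)<14)&(hsv[...,1]>120)
m=big(m); v=hsv[...,2]
print("blue V pct",np.percentile(v[m],[5,25,50,75,95]))
print("key whole@.040",rectax(plane(c2,cont(m),.04)))
# block top in stage and close
for n,I,c,roi in(("stage",S,c0,(260,180,95,100)),("close",C,c1,(230,60,170,130))):
    x,y,w,h=roi; H=cv2.cvtColor(I,cv2.COLOR_BGR2HSV)
    dm=np.zeros(I.shape[:2],bool); dm[y:y+h,x:x+w]=((H[...,1]>110)&(abs(H[...,0].astype(int)-24)<14)&(H[...,2]>60))[y:y+h,x:x+w]
    dm=big(dm); e=cv2.fitEllipse(cont(dm)); print(n,"disc px",e)
    for z in(.080,.082,.092,.094): 
        P=plane(c,cont(dm),z)[:,:2]; print(z,cv2.minEnclosingCircle(P.astype(np.float32)*1000))
H=cv2.cvtColor(S,cv2.COLOR_BGR2HSV)
ug=big((abs(H[...,0].astype(int)-65)<15)&(H[...,1]>100))
r=(((H[...,0]<8)|(H[...,0]>172))&(H[...,1]>130)); r[150:]=0; ur=big(r)
n=(abs(H[...,0].astype(int)-17)<7)&(H[...,1]>80); n[:90]=0;n[140:]=0;n[:,:205]=0;n[:,270:]=0; un=big(n)
for k,u in(("green",ug),("red",ur),("needle",un)):
    for z in (.062,.072): print(k,z,rectax(plane(c0,cont(u),z)))
print("needle px",np.argwhere(un)[:,::-1].min(0),np.argwhere(un)[:,::-1].max(0))
print("pivot",plane(c0,[(428,187)],.072))
bl=plane(c1,[(252,154),(351,187)],.08);print("edge",bl,np.linalg.norm(bl[0]-bl[1]));
bl=plane(c1,[(252,154),(351,187)],.092);print("edge",bl,np.linalg.norm(bl[0]-bl[1]))
a=cv2.resize(C[90:155,285:360],None,fx=5,fy=5,interpolation=cv2.INTER_CUBIC)
x=np.clip((a.astype(float)-90)*1.5,0,255).astype(np.uint8)
b=cv2.resize(K[115:205,270:350],None,fx=4,fy=4,interpolation=cv2.INTER_CUBIC)
o=np.zeros((370,700,3),np.uint8);o[:325,:375]=x;o[:360,375:695]=b;cv2.imwrite("pics/z.png",o)
```

```text
blue V pct [129. 154. 161. 163. 166.]
key whole@.040 [455.9 159.7  40.9  15.6 -13.7]
stage disc px ((304.26544189453125, 232.9293670654297), (37.46149826049805, 40.17222213745117), 95.95259857177734)
0.08 ((616.2020874023438, -100.29279327392578), 13.190263748168945)
0.082 ((616.7962646484375, -100.3631820678711), 13.075113296508789)
0.092 ((619.7664184570312, -100.71550750732422), 12.499482154846191)
0.094 ((620.3605346679688, -100.78589630126953), 12.38432502746582)
close disc px ((318.83056640625, 119.04847717285156), (57.615543365478516, 58.17766571044922), 100.21869659423828)
0.08 ((616.2610473632812, -100.30622100830078), 13.018217086791992)
0.082 ((616.218994140625, -100.29428100585938), 12.86049747467041)
0.092 ((616.0084838867188, -100.23469543457031), 12.072033882141113)
0.094 ((615.9663696289062, -100.22277069091797), 11.914307594299316)
green 0.062 [719.1 -63.3  29.8   7.6  58.4]
green 0.072 [717.7 -65.1  28.6   7.3  58.4]
red 0.062 [732.1 -72.6  29.6   9.2  58.2]
red 0.072 [730.2 -74.1  28.4   8.9  58.2]
needle 0.062 [689.8 -55.8  22.2   3.   70.3]
needle 0.072 [689.6 -58.   21.3   2.9  70.3]
needle px [222 114] [253 126]
pivot [[ 0.64641853 -0.18217441  0.072     ]]
edge [[ 0.60109604 -0.07053175  0.08      ]
 [ 0.5859121  -0.11479829  0.08      ]] 0.046798272392946545
edge [[ 0.60194575 -0.07262431  0.092     ]
 [ 0.58786544 -0.11367336  0.092     ]] 0.043396774264049566
```

View pics/z.png

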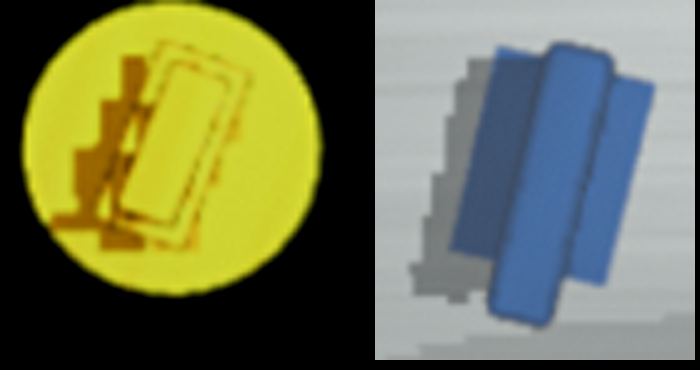

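Run:
```python
from h import *
c1,c2=np.load("c.npy",allow_pickle=True); c0=np.load("stagecal.npy",allow_pickle=True).item()
u=np.array([(178,60),(228,80),(175,225),(125,210)])/5+[285,90]
P=plane(c1,u,.095)[:,:2]; d=(P[0]+P[1]-P[2]-P[3])/2
print("spindle c",P.mean(0),"len",np.linalg.norm(d),"yaw",np.degrees(np.arctan2(d[1],d[0])))
k=np.array([(545,45),(612,50),(551,326),(489,315)],float); k=(k-[375,0])/4+[270,115]
P=plane(c2,k,.057)[:,:2]; d=(P[0]+P[1]-P[2]-P[3])/2
print("key c",P.mean(0),"len",np.linalg.norm(d),"yaw",np.degrees(np.arctan2(d[1],d[0])))
ed=(np.array([[(610,75),(556,320)],[(545,60),(490,300)]],float)-[375,0])/4+[270,115]
for e in ed:
    q=plane(c2,e,.057); dd=q[0]-q[1]; print(np.degrees(np.arctan2(dd[1],dd[0])))
for z in(.064,.068,.072):
    t=plane(c0,[(222,117.5)],z)[0]; p=plane(c0,[(429,188)],.08)[0]
    a=np.radians(58.3-90); x=np.array([np.cos(a),np.sin(a)]); print(z,t,np.linalg.norm(t[:2]-p[:2]),"err x",(t[:2]-[.7191,-.0633])@x)
```

```text
spindle c [ 0.61607964 -0.10077856] len 0.01265353104531997 yaw -19.35366008689649
key c [0.45809393 0.16250559] len 0.038378067756984706 yaw -12.039869508939288
-12.153762277321636
-13.048381219921819
0.064 [ 0.69176228 -0.04560028  0.064     ] 0.14202508626381197 err x -0.03255993652554057
0.068 [ 0.69163988 -0.04662443  0.068     ] 0.14101460404232735 err x -0.0321259171554429
0.072 [ 0.69151747 -0.04764859  0.072     ] 0.14000442751029096 err x -0.03169189778534532
```

Spindle is at (0.616,-0.1005), yaw -19°; key at (0.458,0.162), yaw -12.5°. The needle needs about +32 mm, or roughly 2.0 rad. Now to grasp.

Run:
```python
from h import *
k=np.array([.4578,.1618]); R=[180,0,167.5]
robot.set_gripper(.05)
robot.move_pose([*k,.19],R)
print(robot.line_to([*k,.102],vel=.1,guard=12), robot.observe()["tool_pos"])
robot.set_gripper(0.0)
o=robot.observe(); print(o["gripper_width"],o["gripper_force"],o["tool_pos"])
robot.line_to([*k,.24],vel=.2)
robot.move_pose([.6162,-.1005,.23],[180,0,160.7])
o=robot.observe(); c,im=snap("held"); print(o["time"],o["gripper_width"],o["ft_force"],o["tool_pos"],o["tcp_rot"],o["q"])
np.save("ch.npy",c,allow_pickle=True)
```

```text
False [0.45822596 0.1618431  0.10265725]
0.009102971829602142 59.25027072429657 [0.45814988 0.16180296 0.10248462]
15.6417 0.008704849629424208 [ 0.60835638 -0.55128529 -1.85711838] [ 0.61591482 -0.0992163   0.2300263 ] [ 1.79975519e+02 -2.97297585e-02  1.60769895e+02] [-2.11498844e+01  1.00470573e+01  2.33298125e+00  8.23164572e+01
  2.34717972e-02 -1.91977902e+00]
```

View pics/held.png

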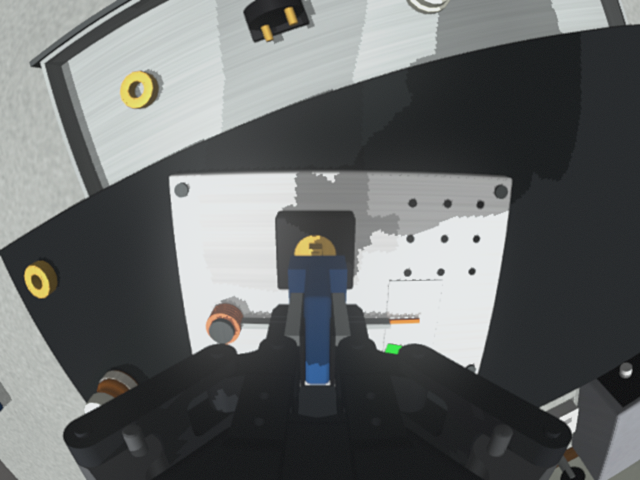

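Key is held straight, with the foot's near bottom edge at (289–346, 256). The blade at (316,246) is aligned with it. Next I'll check the key's offset in the hand.

Run:
```python
from h import *
c=np.load("ch.npy",allow_pickle=True).item(); im=cv2.imread("pics/held.png")
H=cv2.cvtColor(im,cv2.COLOR_BGR2HSV); m=(abs(H[...,0].astype(int)-110)<15)&(H[...,1]>110)
top=[(x,np.argmax(m[240:300,x])+240) for x in range(284,352) if m[240:300,x].any()]; print(top[::4])
a=np.radians(160.77); tx=np.array([np.cos(a),np.sin(a)]); ty=np.array([np.sin(a),-np.cos(a)])
t=np.array([.61591,-.09922])
for z in(.1325,.1505):
    P=plane(c,[(289,256),(346,256)],z)[:,:2]-t; print(z,P@tx,P@ty)
H2=(abs(H[...,0].astype(int)-24)<12)&(H[...,1]>110); 
P=plane(c,np.argwhere(H2[225:256,285:350])[:,::-1]+[285,225],.08)[:,:2]; print("disc far edge: along tx",((P-t)@tx).max(),"mid y",((P-t)@ty).min(),((P-t)@ty).max())
```

```text
[(311, np.int64(299)), (317, np.int64(299)), (323, np.int64(299)), (333, np.int64(291))]
0.1325 [0.01764868 0.01766205] [-0.01286385  0.01433791]
0.1505 [0.02413489 0.02414681] [-0.01140941  0.01285299]
disc far edge: along tx 0.012480146147832567 mid y -0.013919255246889872 0.011102961833099298
```

Run:
```python
from h import *
a=np.radians(160.7); tx=np.array([np.cos(a),np.sin(a)]); ty=np.array([np.sin(a),-np.cos(a)])
g=np.array([.61591,-.09922])+tx*(-.0012)+ty*(-.0018); print(g)
robot.line_to([*g,.205],vel=.1); e=robot.observe()["tool_pos"][:2]-g; print("lag",e)
g2=g-e
robot.line_to([*g2,.2],vel=.05); print(robot.observe()["tool_pos"])
h=robot.line_to([*g2,.176],vel=.02,guard=15); o=robot.observe(); print(h,o["tool_pos"],o["ft_force"],o["torque"],o["gripper_width"],o["time"])
```

```text
[ 0.61644764 -0.10131546]
lag [-0.0004622   0.00067788]
[ 0.61692363 -0.10200867  0.20002571]
True [ 0.61677592 -0.1019274   0.17854669] [-1.24779326  0.53337285  4.84462362] [ 0.0563138   0.22021231 -0.00886674] 0.0089328800021475 17.35
```

Contact came at seated height (a nose contact would be about 15 mm higher). I'll press lightly, then turn in stages, watching the needle.

```bash
cat >> h.py <<'E'
def needle(name,gref=None):
    c,im=snap(name); H=cv2.cvtColor(im,cv2.COLOR_BGR2HSV); h=H[...,0].astype(int)
    out={}
    for k,m,z in(("green",(abs(h-65)<15)&(H[...,1]>100),.062),("needle",(abs(h-17)<7)&(H[...,1]>80),.070)):
        n,l,st,ce=cv2.connectedComponentsWithStats(m.astype(np.uint8))
        best=None
        for i in range(1,n):
            if st[i,4]<25: continue
            P=plane(c,np.argwhere(l==i)[:,::-1],z)[:,:2]
            if np.linalg.norm(P.mean(0)-[.715,-.065])<.05 and (best is None or len(P)>len(best)): best=P
        out[k]=best
    a=np.radians(58.3-90); x=np.array([np.cos(a),np.sin(a)]); y=np.array([-x[1],x[0]])
    g,nd=out["green"],out["needle"]
    if g is not None: print("green",g.mean(0),np.ptp(g@x),np.ptp(g@y))
    if nd is None: print("no needle"); return None
    G=np.array([.7191,-.0633]) if gref is None else gref
    s=nd@y; tip=nd[s>s.max()-.0025].mean(0); print("tip",tip,"n",len(nd),"err_mm",(tip-G)@x*1000)
    return (tip-G)@x
def turn(d):
    q=np.array(robot.observe()["q"]); q=np.array(robot.Q if hasattr(robot,"Q") else q); q[5]+=d; robot.goto_joints(q)
E
python3 - <<'E'
from h import *
o=robot.observe(); p=o["tool_pos"]
print(robot.line_to([p[0],p[1],.1765],vel=.02,guard=25)); o=robot.observe(); print(o["tool_pos"],o["ft_force"])
robot.pause(.3)
q=np.array(o["q"])
for i in range(3):
    q[5]+=25; robot.goto_joints(q); o=robot.observe(); print(o["tool_pos"],o["tcp_rot"][2],o["ft_force"],o["torque"][2],o["gripper_width"],o["time"]); needle(f"t{i}")
E
```

```text
False
[ 0.61693451 -0.10196367  0.17852961] [-6.40958477  1.24722502 12.9913229 ]
[ 0.61706703 -0.10157746  0.17859135] 135.93290078202773 [0.38350596 3.48743159 0.68964868] 0.0708189505347707 0.008911891714089227 18.4
green [ 0.7195643  -0.06351973] 0.008106540961255737 0.02940396514661775
tip [ 0.69419281 -0.04897393] n 189 err_mm -28.719255134894443
[ 0.61693615 -0.10172969  0.17858414] 110.988703955958 [0.20436486 4.84136771 1.355103  ] 0.017388524769126324 0.009089721766552832 18.95
green [ 0.71954982 -0.0635222 ] 0.008050352774382374 0.0297600064298833
tip [ 0.70077552 -0.05128934] n 217 err_mm -21.9019296575486
[ 0.61675243 -0.10180287  0.17854168] 86.01241673533983 [-2.048031    5.31320276  2.58351643] 0.026781254858401514 0.008815638471178142 19.5
green [ 0.71948334 -0.06354691] 0.008039732277639433 0.029877036172579807
tip [ 0.70738424 -0.05411151] n 248 err_mm -14.79618944038203
```

Run:
```python
from h import *
G=np.array([.7195,-.0635]); q=np.array(robot.observe()["q"]); e=None
for i,d in enumerate([25,17]):
    q[5]+=d; robot.goto_joints(q); e=needle(f"u{i}",G)
if e is not None and -.012<e<-.0005:
    q[5]+=min(25,-e*1000*25/7); robot.goto_joints(q); robot.pause(.4); e=needle("u2",G)
o=robot.observe(); print(o["tool_pos"],o["tcp_rot"][2],o["torque"][2],o["time"])
```

```text
green [ 0.72010178 -0.06305709] 0.007843207661488605 0.029758945952919835
tip [ 0.71350299 -0.05725664] n 283 err_mm -8.383033383217654
green [ 0.72212535 -0.06078429] 0.007896752869455348 0.02970436390381076
tip [ 0.71773241 -0.05973617] n 286 err_mm -3.481667935483898
green [ 0.71987126 -0.06061513] 0.007837787465015178 0.029713997389103075
tip [ 0.72070716 -0.06173014] n 281 err_mm 0.09705584771079574
[ 0.61641231 -0.10157588  0.17858745] 32.05009340137621 0.030871666235292496 21.3
```

View pics/u2.png

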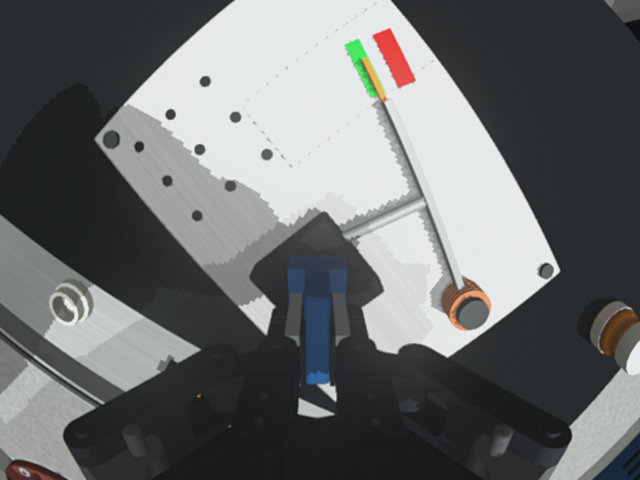

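The tip at (367,60) lies within the green band, clear of red at (390,60). I'll release, back off and check from above.

Run:
```python
from h import *
robot.set_gripper(.04); p=robot.observe()["tool_pos"]
robot.line_to([p[0],p[1],.26],vel=.12)
robot.move_pose([.655,-.11,.27],[180,0,32]); robot.pause(.2)
c,im=snap("fin"); np.save("cf.npy",c,allow_pickle=True); needle("fin2",np.array([.7195,-.0635])); print(robot.observe()["time"])
z=im[0:330,150:550]; cv2.imwrite("pics/finz.png",cv2.resize(z,None,fx=1.8,fy=1.8,interpolation=cv2.INTER_CUBIC))
```

```text
green [ 0.72022376 -0.06071907] 0.007308427989853428 0.029284264810723826
tip [ 0.72074833 -0.06195879] n 99 err_mm 0.25223025837611784
23.125
```

View pics/finz.png

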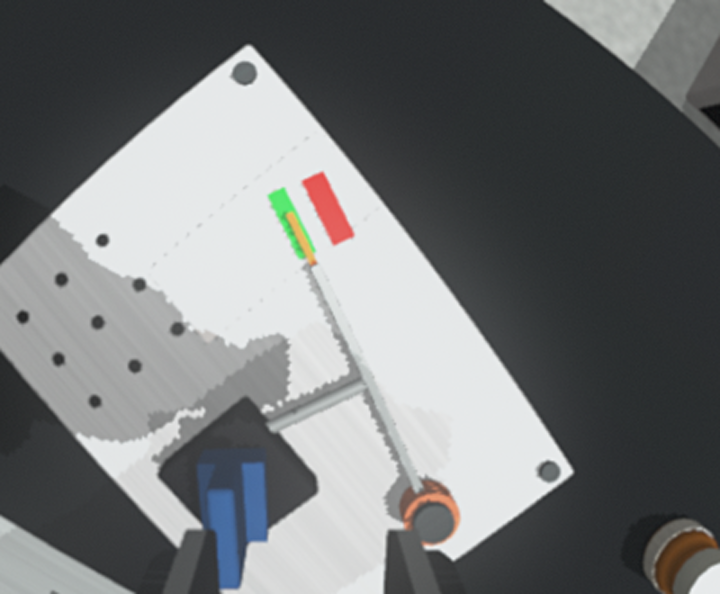

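The tip sits mid-green at (292,213), and the key stands upright on the block. One numeric check of the key's foot edge, then hand in.

Run:
```python
from h import *
c=np.load("cf.npy",allow_pickle=True).item()
u=np.array([(198,463),(264,462)])/1.8+[150,0]
a=np.radians(32); tx=np.array([np.cos(a),np.sin(a)]); ty=np.array([np.sin(a),-np.cos(a)])
for z in(.08,.098):
    P=plane(c,u,z)[:,:2]-[.6163,-.1008]; print(z,P@tx,P@ty)
```

```text
0.08 [0.00974663 0.01029865] [-0.01583842  0.01165254]
0.098 [0.01639179 0.01690533] [-0.01284766  0.01272744]
```

```bash
python3 -c "
from plant import robot
print(robot.job_done(), robot.observe()['time'])"
```

```text
the job is handed in; nothing more can be done
the job is handed in; nothing more can be done
```

The job is handed in: the key is home and released on the spindle, and the last look put the needle tip about 0.3 mm from the middle of the green band at about 23 s; the hand-in call gave no verdict.

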